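Free the ink-stuck stopper

ROBOT

A 6-joint arm with a two-finger parallel gripper is mounted at the origin on the work surface. World frame = base frame: x ahead of the robot, y to its left, z up, the work surface at z = 0. Lengths are in m, angles in rad, forces in N, time in s.
With the tool pointing down it reaches from about 0.375 to 0.9 m from the base axis. Payload 3.1 kg.
Tool frame: the origin (TCP) lies between the finger pads; the fingertips stand robot.tip_extent ahead of it and the grasp point (between the pads) lies 3 mm ahead of it (robot.tip_extent is the distance from the TCP to the fingertips, in m); z points along the fingers, x is the direction in which the jaws open and shut, and the axes are right-handed (so a half turn about z gives the same grasp; the last joint's range is limited). The gripper opens to 87 mm and grips with 3 to 60 N. Pads are 19 mm wide; open, the fingers measure 117 mm over their backs; the gripper's body (75 mm by 190 mm) begins 51 mm behind the grasp point.
Start: joints at [-1.51, 0.527, 1.433, -0, 1.181, -0.178], TCP at [0.148, -0.607, 0.245] pointing down, gripper open.
Joint ranges: [-3.08, 3.08], [-0.75, 2.2], [0.22, 2.44], [-1.43, 4.57], [0, 2.65], [-2.85, 2.85]. Speed limits (rad/s): [2.79, 2.79, 3.14, 3.14, 3.14, 3.14].

INTERFACE

Orientations are given as a unit quaternion [x, y, z, w].
In Python, from rig import robot, cams gives the robot as it stands.
- The arm moves only by the tool carry_out, never from a script. Its argument "steps" is a list of rows, each a list of 3 entries, a list of its own where there are three numbers: the shift along the world's x, y, z in cm, then the turn about the world's z in degrees, then the closure, from 0 (fully open) to 1 (shut). In form: [[[dx, dy, dz], spin, fingers], ...]. A call has 1 to 10 rows; each row shifts and turns the pose as measured when the row begins; what a row does not reach is not made up. A row lasts 1/10 s, in which the tool goes at most 50 mm and 8.59 degrees, less where a joint would pass 70% of its speed; a pose out of reach is approached as far as the arm can. A call with a gripper value outside its range is refused whole. The fingers move at their own pace and stop on an object; "squeeze" is the grip in N (left out, the last holds). Time passes only in rows, so rows that do not move let the fingers close. It gives the time, the measured TCP pose, the force and the opening at its end, in the units of the state.
- robot.get_obs(): the state, without advancing time (a new reading comes with each control period).
- cams.camera(name): name is "side" or "top"; returns a dict with "pixels" (384x512x3 uint8, red, green, blue), "fx", "fy", "cx", "cy" (pixels), "k1" (the pictures are not rectified: a ray, as slopes to the right and down, at radius r is drawn at 1 + k1 r^2 times it, then the intrinsics apply), "eye" and "rotation" of the camera in the world. Camera axes: x right, y up, looking along -z (the intrinsics and any distortion apply to the point x, -y, -z); pixel columns grow to the right and rows downward; lengths in m; the calibration is good to about 2 mm. A picture is of the moment at which its call begins. There is no depth.
- robot.hand_in(): hands the job in, once; it reports no verdict.
The state is a dict: "time": time; "q": joint angles; "joint_velocities": joint speeds; "joint_torque": joint torques, N m; "position": TCP position; "tool_rot": TCP orientation; "ft_force": force on the tool from outside, world axes, zero at the start; "moment": the same for the moment, N m; "grip_width": finger opening in m.
Only numpy, scipy, OpenCV 4.12 (cv2) and the standard library are available. Lean on these libraries where they do the work, as an engineer would, in place of code of your own. Each camera call takes 0.05 s, during which the arm holds its last target. There are 200 camera calls.

TASK

Dried ink has seized the wooden stopper of the square ink bottle that stands in the wooden well (not the round bottle). Work the stopper loose by twisting it to and fro by its wing while easing it upward, never hauling straight, so that the bottle stays down in its well; then stand the stopper upright, foot down, in the middle of the white dish and let go.

Things in the scene. Friction and masses are not known exactly. Their poses are not given: they have to be found in the camera images.
- stopper_grip (a point): Centre of the stuck stopper's flat upright wing (pale wood): 36 mm wide along x, 14 mm thick along y, 44 mm tall, so 22 mm above and below this point; z is up; its yaw varies. Under it: a flange 42 mm across, 6 mm thick, resting on the bottle's mouth, then a round shank 30 mm across, 22 mm long; its flat foot is 50 mm below this point. 60 g. Grip firmly (50 N or more).
- bottle_mouth (a point): Centre of the mouth's rim of the square ink bottle (grey stoneware, 74 mm square, 114 mm above the table). Ink grips the shank (20 to 29 N) for the first 13 mm of rise; it is clear at 22 mm. Friction opposes the sliding direction, so while twisted either way (about 0.4 Nm) it climbs easily, 2 to 3 mm per radian; faster or straight pulls lift the bottle too.
- bottle (a joint): How far the square bottle has risen out of its well, in m; 0 is fully seated. The dark wooden well (94 mm square, 36 mm high, fixed) keeps it from turning or shifting; it can only rise. It weighs 6 to 9 N and falls back by itself; if it has come up a little with the stopper, twisting lets it sink back.
- dish_in (a point): Centre of the flat inner floor of the white round dish (fixed; floor 6 mm above the table and about 90 mm across, outside 112 mm across, rim 14 mm above the table). z points up.
Not all that is in view belongs to the job. Of the things shaped like the part that bears stopper_grip, the wooden one is meant. Of the things that look like the part that bears dish_in, the larger one is meant.

How it is judged:
By the outcome, as a careful person would: the job done as asked, in the order asked, and still so for the second after the job is handed in, with the robot touching nothing.
It also fails if it takes over 70 s, if anything falls off the work surface, if the arm or the gripper's body presses on something with over 40 N, if the wrist force passes 120 N, or if a joint passes its speed limit or range.

## Working session

There is one attempt and no reset: what is moved stays moved. The work goes in short steps, Python scripts to look and compute and a tool call to move; the robot and the scene stay as the last step left them, time stands still between calls to the robot, and variables do not carry over. Pictures are saved under pics/ and viewed, about 8 in all and at most 12, crops included, and the job is handed in when it is done.

Besides the shell and the picture viewer there is one more tool, called as a command line: name --argument value ..., lists and objects as JSON in quotes. carry_out: Moves the arm, as the interface text tells. Its arguments: {"type":"object","properties":{"steps":{"type":"array"},"squeeze":{"type":"number"}},"required":["steps"]}

```bash
mkdir -p pics; cat > h.py <<'E'
import numpy as np, cv2
from rig import robot, cams
def snap(n,f):
    c=cams.camera(n); cv2.imwrite(f'pics/{f}.png',c['pixels'][:,:,::-1]); return c
def ray(c,u,v):
    d=np.array([(u-c['cx'])/c['fx'],(v-c['cy'])/c['fy']]); s=d.copy()
    for _ in range(20): s=d/(1+c['k1']*(s@s))
    r=np.array(c['rotation'])@np.array([s[0],-s[1],-1]); return np.array(c['eye']),r
def at_z(c,u,v,z):
    e,r=ray(c,u,v); return e+r*(z-e[2])/r[2]
def proj(c,p):
    q=np.array(c['rotation']).T@(np.array(p)-c['eye']); s=np.array([q[0],-q[1]])/-q[2]; s=s*(1+c['k1']*(s@s))
    return s*[c['fx'],c['fy']]+[c['cx'],c['cy']]
E
python3 - <<'E'
from h import *
for n in('top','side'):
    c=snap(n,n+'0'); print(n,c['eye'],np.round(c['rotation'],3).tolist(),c['fx'],c['k1'])
print(robot.get_obs(), robot.tip_extent)
E
```

```text
top [0.46446152 0.01987345 0.94067173] [0.023, -0.03, -0.696, 0.717] 350.62153235689493 -0.0894878446554273
side [0.20279352 0.57770207 0.80489076] [-0.092, 0.358, 0.9, -0.232] 491.16707220942186 -0.210185803138996
{'time': 0.1, 'q': array([-1.50947593e+00,  5.28346581e-01,  1.43378717e+00,  1.33027131e-06,
        1.18139630e+00, -1.78499303e-01]), 'joint_velocities': array([ 0.0004171 , -0.00259656, -0.00379734, -0.00091509,  0.00096696,
       -0.00018125]), 'joint_torque': array([-9.89388936e-04, -4.40987170e+01, -1.77150840e+01,  6.35750801e-02,
        5.34211728e-02, -3.09481106e-05]), 'position': array([ 0.14844533, -0.60647483,  0.24368167]), 'tool_rot': array([ 7.86614849e-01, -6.17443229e-01, -6.43228191e-04, -7.24314975e-04]), 'ft_force': array([0.47727727, 0.4910756 , 0.06521891]), 'moment': array([-0.04549418,  0.02335049, -0.01790412]), 'grip_width': 0.08729351365585296} 0.022
```

View pics/top0.png

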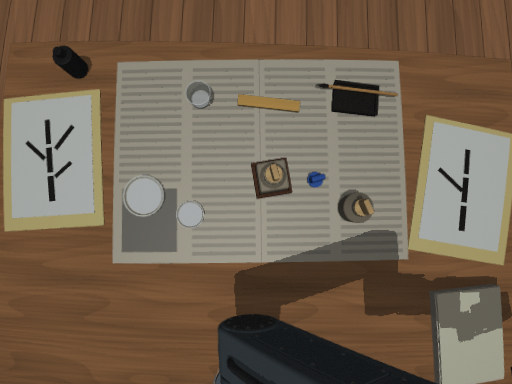

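View pics/side0.png

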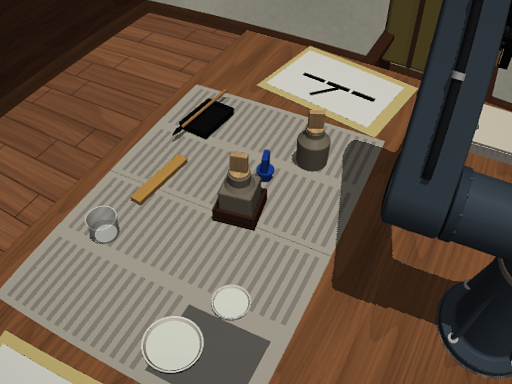

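The top view shows the square bottle in its dark well near (272,177) and the large dish at (144,196). The decoys are the round bottle at (358,207), the blue stopper at (316,179) and the small dish at (190,214). Next, crops for the wing's pose.

```bash
sed -i "s/np.array(c\['rotation'\])/R(c)/g; 1a from scipy.spatial.transform import Rotation\nR=lambda c: Rotation.from_quat(c['rotation']).as_matrix()" h.py
python3 - <<'E'
from h import *
t=cv2.imread('pics/top0.png')[150:205,240:300]; s=cv2.imread('pics/side0.png')[145:230,205:275]
a=cv2.resize(t,(0,0),fx=6,fy=6,interpolation=2); b=cv2.resize(s,(0,0),fx=6,fy=6,interpolation=2)
o=np.zeros((510,780,3),np.uint8); o[:330,:360]=a; o[:510,360:]=b; cv2.imwrite('pics/crop.png',o)
c=cams.camera('top'); d=cams.camera('side')
print(at_z(c,272,177,.18), at_z(c,144,196,.014), at_z(d,172.5,344,.014))
# dish segmentation (white blobs)
for cc in(c,d):
    m=cv2.inRange(cc['pixels'],(190,)*3,(255,)*3); n,l,st,ce=cv2.connectedComponentsWithStats(m)
    print([(ce[i].round(1).tolist(),st[i].tolist(),at_z(cc,*ce[i],.010).round(4).tolist()) for i in range(1,n) if 150<st[i,4]<4000])
E
```

```text
[ 0.54929093 -0.02450392  0.18      ] [0.50678239 0.30479981 0.014     ] [0.50666266 0.3089428  0.014     ]
[]
[([230.7, 302.4], [214, 289, 34, 29, 755], [0.4619, 0.1834, 0.01]), ([177.5, 332.5], [146, 321, 53, 43, 566], [0.5133, 0.2841, 0.01])]
```

View pics/crop.png

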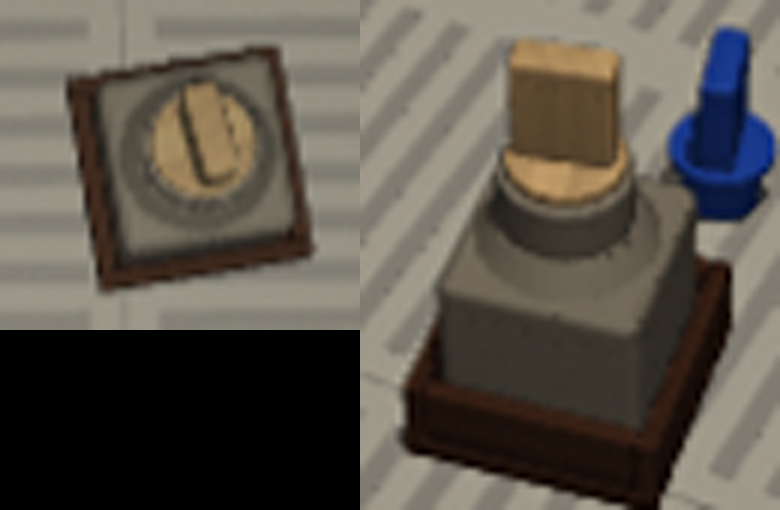

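```bash
cat > fit.py <<'E'
from h import *
from scipy.optimize import least_squares
t=cams.camera('top'); s=cams.camera('side')
T=lambda x,y:((x+.5)/6-.5+240,(y+.5)/6-.5+150); S=lambda x,y:((x-360+.5)/6-.5+205,(y+.5)/6-.5+145)
# local (a along long, b thick, h)
P=[(t,T(185,87),(18,7,164)),(t,T(222,80),(18,-7,164)),(t,T(242,170),(-18,-7,164)),(t,T(207,181),(-18,7,164))]
P+=[(s,S(512,68),(18,7,164)),(s,S(617,80),(-18,7,164)),(s,S(620,58),(-18,-7,164)),(s,S(518,41),(18,-7,164)),(s,S(510,149),(18,7,120)),(s,S(614,163),(-18,7,120))]
def pt(p,l):
    c_,s_=np.cos(p[2]),np.sin(p[2]); a,b,h=np.array(l)/1e3
    return [p[0]+c_*a-s_*b,p[1]+s_*a+c_*b,h]
f=lambda p,Q=P:np.concatenate([proj(c,pt(p,l))-uv for c,uv,l in Q])
for Q in(P,P[:4],P[4:]):
    r=least_squares(f,[.55,-.025,.2],args=(Q,)); print(r.x.round(4),np.degrees(r.x[2]).round(1),np.abs(r.fun).max().round(2))
# dish ellipse: outer rim from bright blobs
for c,(x0,y0,x1,y1) in((t,(115,165,170,225)),(s,(130,305,215,384))):
    g=c['pixels'][y0:y1,x0:x1].astype(int); m=(g.min(2)>150).astype(np.uint8)
    n,l,st,ce=cv2.connectedComponentsWithStats(m); i=1+st[1:,4].argmax()
    k=cv2.findContours((l==i).astype(np.uint8),0,1)[0]; e=cv2.fitEllipse(cv2.convexHull(max(k,key=len)))
    print(e,at_z(c,e[0][0]+x0,e[0][1]+y0,.014).round(4))
q=Rotation.from_quat(robot.get_obs()['tool_rot']).as_matrix(); print('jaw yaw',np.degrees(np.arctan2(q[1,0],q[0,0])))
E
python3 fit.py
```

```text
[ 0.5644 -0.0322  0.2757] 15.8 2.16
[ 0.5644 -0.0324  0.2518] 14.4 0.38
[ 0.5645 -0.0321  0.3002] 17.2 2.06
((28.619159698486328, 30.52181053161621), (34.18344497680664, 35.3941764831543), 23.809070587158203) [0.508  0.3059 0.014 ]
((41.7762336730957, 38.707359313964844), (55.96560287475586, 62.50410461425781), 74.4315414428711) [0.5081 0.3091 0.014 ]
jaw yaw -76.25829326306733
```

The fits from the two cameras agree: wing at (0.5645, -0.032), yaw about 15.5°. The dish is at about (0.508, 0.307). The jaw yaw of -76° is already nearly right (-74.5° wanted).

carry_out --steps '[[[2.7,3.7,0],0,0],[[2.7,3.7,0],0,0],[[2.7,3.7,0],0,0],[[2.7,3.7,0],0,0],[[2.7,3.7,0],0,0],[[2.7,3.7,0],0,0],[[2.7,3.7,0],0,0],[[2.7,3.7,0],0,0],[[2.7,3.7,0],0,0],[[2.7,3.7,0],0,0]]' --squeeze 58

```text
time: 1.3
position: [0.4221, -0.23, 0.2448]
tool_rot: [0.782, -0.623, 0.004, 0.002]
ft_force: [1.2, -1.2, 0.5]
grip_width: 0.087
```

carry_out --steps '[[[2.7,3.7,0],0,0],[[2.7,3.7,0],0,0],[[2.7,3.7,0],0,0],[[2.7,3.7,0],0,0],[[2.7,3.7,0],0,0],[[0.7,1.0,0],2,0],[[0,0,0],0,0],[[0,0,0],0,0]]'

```text
time: 2.1
position: [0.5713, -0.0215, 0.2457]
tool_rot: [0.796, -0.605, 0.006, 0.002]
ft_force: [0.4, 0.0, -0.1]
grip_width: 0.087
```

```bash
cat > st.py <<'E'
from h import *
o=robot.get_obs(); q=Rotation.from_quat(o['tool_rot']).as_matrix()
print(o['time'],o['position'].round(4),'yaw',np.degrees(np.arctan2(q[1,0],q[0,0])).round(1),'tilt',q[:,2].round(3),'q',o['q'].round(2),'F',o['ft_force'].round(1),'M',o['moment'].round(2),o['grip_width'].round(4))
E
python3 st.py
```

```text
Traceback (most recent call last):
  File "st.py", line 3, in <module>
    print(o['time'],o['position'].round(4),'yaw',np.degrees(np.arctan2(q[1,0],q[0,0])).round(1),'tilt',q[:,2].round(3),'q',o['q'].round(2),'F',o['ft_force'].round(1),'M',o['moment'].round(2),o['grip_width'].round(4))
                                                                                                                                                                                               ^^^^^^^^^^^^^^^^^^^^^
AttributeError: 'float' object has no attribute 'round'
```

carry_out --steps '[[[-0.7,-1.0,0],0,0],[[0,0,0],0,0],[[0,0,-2],0,0],[[0,0,-2],0,0],[[0,0,0],0,0]]'

```text
time: 2.6
position: [0.56, -0.0399, 0.206]
tool_rot: [0.793, -0.61, 0.006, 0.003]
ft_force: [-0.3, -0.0, 0.3]
grip_width: 0.087
```

```bash
sed -i "s/o\['grip_width'\].round(4)/o['grip_width']/" st.py; python3 st.py; python3 - <<'E'
from h import *
t=cams.camera('top')['pixels'][125:225,220:320,::-1]; s=cams.camera('side')['pixels'][95:235,185:295,::-1]
o=np.zeros((560,800,3),np.uint8); o[:360,:360]=cv2.resize(t,(360,360)); o[:,360:]=cv2.resize(s,(440,560),interpolation=2); cv2.imwrite('pics/c2.png',o)
E
```

```text
2.6 [ 0.56   -0.0399  0.206 ] yaw -75.1 tilt [ 0.006 -0.012 -1.   ] q [-0.27  0.49  1.64 -0.01  1.    1.05] F [-0.3 -0.   0.3] M [ 0.02 -0.    0.  ] 0.08698409241429401
```

View pics/c2.png

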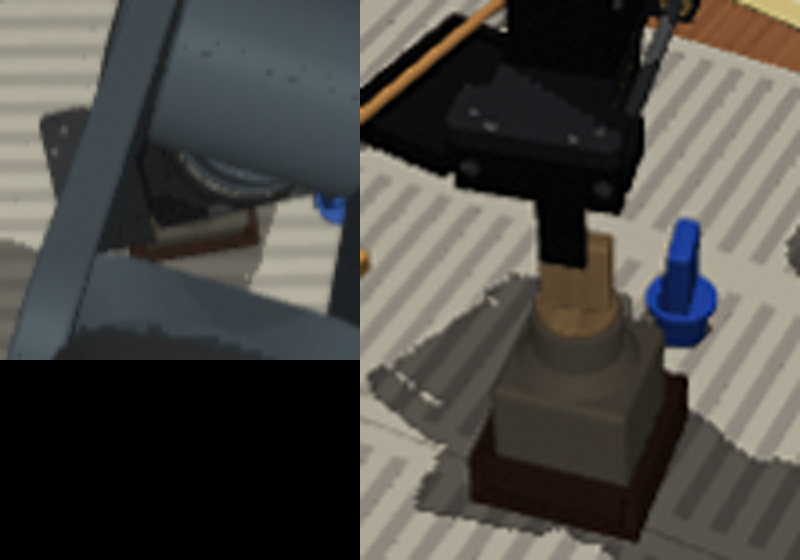

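Fingers straddle the wing in the side view (finger at about (563,235), wing behind at (595,265)). The TCP is 4-8 mm off target, so I correct that before going down.

carry_out --steps '[[[0.3,0.5,0],0,0],[[0,0,0],0,0],[[0,0,0],0,0]]'

```text
time: 3.0
position: [0.5665, -0.0358, 0.211]
tool_rot: [0.792, -0.61, 0.011, 0.001]
ft_force: [0.1, 0.5, 0.0]
grip_width: 0.0869
```

carry_out --steps '[[[0,0,0],0,0]]'

```text
time: 3.1
position: [0.5669, -0.0357, 0.2116]
tool_rot: [0.792, -0.61, 0.011, 0.001]
ft_force: [-0.4, -0.6, 0.2]
grip_width: 0.0868
```

carry_out --steps '[[[0,0,0],0,0]]'

```text
time: 3.2
position: [0.567, -0.0356, 0.212]
tool_rot: [0.793, -0.61, 0.012, 0.0]
ft_force: [-0.4, -0.4, -0.1]
grip_width: 0.087
```

carry_out --steps '[[[0,0,0],0,0]]'

```text
time: 3.3
position: [0.5671, -0.0355, 0.2122]
tool_rot: [0.793, -0.61, 0.012, 0.0]
ft_force: [0.1, 1.5, -0.0]
grip_width: 0.0871
```

carry_out --steps '[[[-0.1,0.1,-0.8],0,0],[[-0.1,0.1,-0.8],0,0],[[0,0.1,-0.8],0,0],[[0,0,-0.8],0,0],[[0,0,-0.6],0,0],[[0,0,-0.2],0,0]]'

```text
time: 3.9
position: [0.564, -0.0318, 0.1677]
tool_rot: [0.793, -0.61, 0.011, 0.001]
ft_force: [0.4, -0.5, -0.1]
grip_width: 0.0867
```

carry_out --steps '[[[0,0,0],0,0]]'

```text
time: 4.0
position: [0.5638, -0.0318, 0.1671]
tool_rot: [0.793, -0.61, 0.01, 0.001]
ft_force: [0.4, 0.1, 1.0]
grip_width: 0.0871
```

carry_out --steps '[[[0,0,-0.6],0,0],[[0,0,-0.6],0,0],[[0,0,-0.4],0,0],[[0,0,0],0,0],[[0,0,0],0,0]]'

```text
time: 4.5
position: [0.5644, -0.0321, 0.1501]
tool_rot: [0.793, -0.61, 0.011, 0.001]
ft_force: [0.3, 0.2, 0.0]
grip_width: 0.0867
```

```bash
python3 st.py
```

```text
4.5 [ 0.5644 -0.0321  0.1501] yaw -75.1 tilt [ 0.016 -0.014 -1.   ] q [-0.25  0.57  1.68 -0.01  0.87  1.07] F [0.3 0.2 0. ] M [-0.01 -0.02 -0.02] 0.08667734717954695
```

carry_out --steps '[[[0,0,0],0,1],[[0,0,0],0,1],[[0,0,0],0,1],[[0,0,0],0,1],[[0,0,0],0,1],[[0,0,0],0,1],[[0,0,0],0,1],[[0,0,0],0,1]]' --squeeze 58

```text
time: 5.3
position: [0.5649, -0.0322, 0.151]
tool_rot: [0.793, -0.61, 0.012, 0.0]
ft_force: [0.8, 0.3, -0.6]
grip_width: 0.0308
```

```bash
python3 st.py
```

```text
5.3 [ 0.5649 -0.0322  0.151 ] yaw -75.1 tilt [ 0.018 -0.015 -1.   ] q [-0.25  0.57  1.68 -0.01  0.87  1.07] F [ 0.8  0.3 -0.6] M [0.03 0.   0.02] 0.03079650053323773
```

carry_out --steps '[[[0,0,0],0,1],[[0,0,0],0,1],[[0,0,0],0,1],[[0,0,0],0,1],[[0,0,0],0,1]]'

```text
time: 5.8
position: [0.5643, -0.0306, 0.1511]
tool_rot: [0.792, -0.611, 0.01, -0.001]
ft_force: [0.4, 0.3, 0.3]
grip_width: 0.0138
```

```bash
python3 st.py
```

```text
5.8 [ 0.5643 -0.0306  0.1511] yaw -75.3 tilt [ 0.017 -0.011 -1.   ] q [-0.25  0.57  1.68 -0.01  0.87  1.07] F [0.4 0.3 0.3] M [ 0.19  0.09 -0.24] 0.013763732152582777
```

Gripped (13.8 mm). First a twist with a small lift.

carry_out --steps '[[[0,0,0.02],6,1],[[0,0,0.02],6,1],[[0,0,0.02],6,1],[[0,0,0.02],6,1]]'

```text
time: 6.2
position: [0.5639, -0.0308, 0.1511]
tool_rot: [0.904, -0.428, 0.009, -0.003]
ft_force: [-0.5, 1.0, -0.5]
grip_width: 0.0136
```

```bash
python3 st.py
```

```text
6.2 [ 0.5639 -0.0308  0.1511] yaw -50.7 tilt [ 0.019 -0.002 -1.   ] q [-0.25  0.57  1.69  0.    0.87  0.63] F [-0.5  1.  -0.5] M [ 0.08  0.03 -0.35] 0.013575823648104926
```

carry_out --steps '[[[0,0,0.04],-6,1],[[0,0,0.04],-6,1],[[0,0,0.04],-6,1],[[0,0,0.04],-6,1],[[0,0,0.04],-6,1],[[0,0,0.04],-6,1],[[0,0,0.04],-6,1],[[0,0,0.04],-6,1]]'

```text
time: 7.0
position: [0.5645, -0.0313, 0.1516]
tool_rot: [-0.646, 0.763, -0.01, -0.003]
ft_force: [-0.5, 1.0, -2.1]
grip_width: 0.0138
```

```bash
python3 st.py
```

```text
7.0 [ 0.5645 -0.0313  0.1516] yaw -99.5 tilt [ 0.009 -0.019 -1.   ] q [-0.24  0.57  1.68 -0.02  0.88  1.51] F [-0.5  1.  -2.1] M [ 0.28 -0.05  0.37] 0.013804155756821788
```

carry_out --steps '[[[0,0,0.08],6,1],[[0,0,0.08],6,1],[[0,0,0.08],6,1],[[0,0,0.08],6,1],[[0,0,0.08],6,1],[[0,0,0.08],6,1],[[0,0,0.08],6,1],[[0,0,0.08],6,1]]'

```text
time: 7.8
position: [0.5632, -0.0303, 0.1526]
tool_rot: [0.905, -0.425, 0.007, -0.002]
ft_force: [1.3, 0.8, -2.9]
grip_width: 0.0138
```

```bash
python3 st.py
```

```text
7.8 [ 0.5632 -0.0303  0.1526] yaw -50.3 tilt [ 0.014 -0.003 -1.   ] q [-0.25  0.57  1.68  0.    0.88  0.62] F [ 1.3  0.8 -2.9] M [ 0.11 -0.23 -0.3 ] 0.013816349671849422
```

carry_out --steps '[[[0,0,0.13],-8,1],[[0,0,0.13],-8,1],[[0,0,0.13],-8,1],[[0,0,0.13],-8,1],[[0,0,0.13],-8,1],[[0,0,0.13],-8,1],[[0,0,0.13],-8,1],[[0,0,0.13],-8,1]]'

```text
time: 8.6
position: [0.5641, -0.0311, 0.1554]
tool_rot: [-0.531, 0.847, -0.007, -0.004]
ft_force: [1.8, 0.7, -5.0]
grip_width: 0.0138
```

```bash
python3 st.py
```

```text
8.6 [ 0.5641 -0.0311  0.1554] yaw -115.8 tilt [ 0.001 -0.017 -1.   ] q [-0.24  0.57  1.67 -0.02  0.9   1.79] F [ 1.8  0.7 -5. ] M [ 0.19 -0.23  0.31] 0.013845492077975828
```

Climbing 2.5 mm/rad, with the pull staying below the bottle's weight. I'll keep this rate.

carry_out --steps '[[[0,0,0.12],8,1],[[0,0,0.12],8,1],[[0,0,0.12],8,1],[[0,0,0.12],8,1],[[0,0,0.12],8,1],[[0,0,0.12],8,1],[[0,0,0.12],8,1],[[0,0,0.12],8,1],[[0,0,0.12],8,1],[[0,0,0.12],8,1]]'

```text
time: 9.6
position: [0.5632, -0.0302, 0.1581]
tool_rot: [0.957, -0.289, 0.004, -0.002]
ft_force: [2.2, 0.7, -5.0]
grip_width: 0.0136
```

carry_out --steps '[[[0,0,0.12],-8,1],[[0,0,0.12],-8,1],[[0,0,0.12],-8,1],[[0,0,0.12],-8,1],[[0,0,0.12],-8,1],[[0,0,0.12],-8,1],[[0,0,0.12],-8,1],[[0,0,0.12],-8,1],[[0,0,0.12],-8,1],[[0,0,0.12],-8,1]]'

```text
time: 10.6
position: [0.5643, -0.0313, 0.1611]
tool_rot: [-0.534, 0.846, -0.005, -0.004]
ft_force: [1.2, 0.1, -4.8]
grip_width: 0.0142
```

```bash
python3 st.py; python3 - <<'E'
from h import *
s=cams.camera('side')['pixels'][95:235,185:295,::-1]
cv2.imwrite('pics/c3.png',cv2.resize(s,(440,560),interpolation=2))
E
```

```text
10.6 [ 0.5643 -0.0313  0.1611] yaw -115.5 tilt [-0.001 -0.012 -1.   ] q [-0.25  0.56  1.66 -0.02  0.92  1.78] F [ 1.2  0.1 -4.8] M [ 0.18 -0.25  0.26] 0.014178841691173151
```

View pics/c3.png

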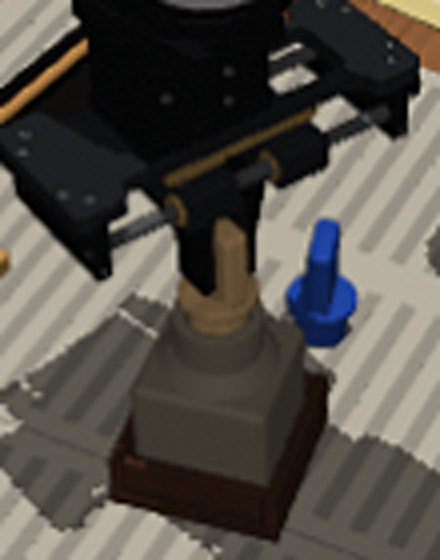

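The flange is visibly up off the mouth at (215,305), and the bottle still sits in the well. Rise is about 10 mm, so I continue.

carry_out --steps '[[[0,0,0.12],8,1],[[0,0,0.12],8,1],[[0,0,0.12],8,1],[[0,0,0.12],8,1],[[0,0,0.12],8,1],[[0,0,0.12],8,1],[[0,0,0.12],8,1],[[0,0,0.12],8,1],[[0,0,0.12],8,1],[[0,0,0.12],8,1]]'

```text
time: 11.65
position: [0.5636, -0.0306, 0.1667]
tool_rot: [0.963, -0.271, 0.002, 0.0]
ft_force: [0.3, 1.9, -1.3]
grip_width: 0.0132
```

carry_out --steps '[[[0,0,0.12],-8,1],[[0,0,0.12],-8,1],[[0,0,0.12],-8,1],[[0,0,0.12],-8,1],[[0,0,0.12],-8,1],[[0,0,0.12],-8,1],[[0,0,0.12],-8,1],[[0,0,0.12],-8,1]]'

```text
time: 12.45
position: [0.5644, -0.0324, 0.1764]
tool_rot: [-0.667, 0.745, -0.004, -0.003]
ft_force: [-0.5, -0.2, -0.4]
grip_width: 0.0135
```

```bash
python3 st.py
```

```text
12.45 [ 0.5644 -0.0324  0.1764] yaw -96.4 tilt [ 0.    -0.009 -1.   ] q [-0.25  0.54  1.65 -0.01  0.95  1.44] F [-0.5 -0.2 -0.4] M [ 0.07  0.09 -0.01] 0.01346621513808897
```

Free, with the pull near zero and about 25 mm of rise. Lifting.

carry_out --steps '[[[0,0,0.5],0,1],[[0,0,0.8],0,1],[[0,0,1],0,1],[[0,0,1],0,1],[[0,0,1],0,1],[[0,0,1],0,1],[[0,0,0.5],0,1],[[0,0,0],0,1],[[0,0,0],0,1]]'

```text
time: 13.35
position: [0.5649, -0.0332, 0.2414]
tool_rot: [-0.672, 0.74, -0.006, -0.002]
ft_force: [0.1, 0.5, 0.2]
grip_width: 0.0139
```

```bash
python3 st.py; python3 - <<'E'
from h import *
s=cams.camera('side')['pixels'][75:235,185:305,::-1]
cv2.imwrite('pics/c4.png',cv2.resize(s,(420,560),interpolation=2))
E
```

```text
13.35 [ 0.5649 -0.0332  0.2414] yaw -95.5 tilt [ 0.004 -0.011 -1.   ] q [-0.25  0.45  1.59 -0.01  1.1   1.42] F [0.1 0.5 0.2] M [ 0.09 -0.01  0.02] 0.013916428316650017
```

View pics/c4.png

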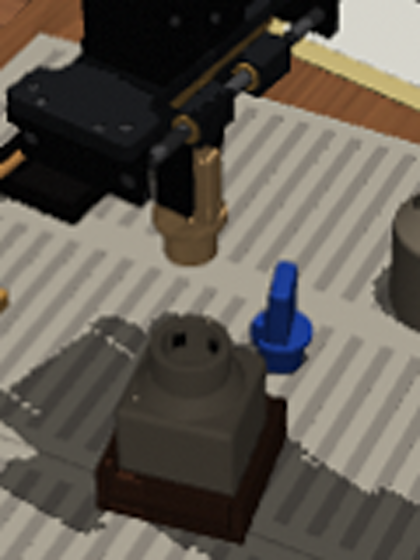

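The stopper is out and held upright at (190,220), and the bottle is seated. Moving to the dish.

carry_out --steps '[[[-0.2,1,0],0,1],[[-0.4,2.5,0],0,1],[[-0.5,3,0],0,1],[[-0.5,3,0],0,1],[[-0.5,3,0],0,1],[[-0.5,3,0],0,1],[[-0.5,3,0],0,1],[[-0.5,3,0],0,1],[[-0.5,3,0],0,1],[[-0.4,2.5,0],0,1]]'

```text
time: 14.4
position: [0.512, 0.2483, 0.2354]
tool_rot: [-0.67, 0.742, -0.001, -0.007]
ft_force: [-0.9, -1.2, -1.2]
grip_width: 0.0134
```

carry_out --steps '[[[-0.2,1.5,0],0,1],[[-0.1,0.8,0],0,1],[[0,0,0],0,1],[[0,0,0],0,1]]'

```text
time: 14.8
position: [0.5048, 0.2767, 0.2332]
tool_rot: [-0.673, 0.74, 0.001, -0.009]
ft_force: [0.5, 0.0, -1.4]
grip_width: 0.0134
```

```bash
python3 st.py
```

```text
14.8 [0.5048 0.2767 0.2332] yaw -95.5 tilt [-0.015 -0.011 -1.   ] q [ 0.31  0.48  1.56 -0.01  1.12  1.98] F [ 0.5  0.  -1.4] M [ 0.05  0.03 -0.01] 0.013405059886296297
```

carry_out --steps '[[[0.1,1.0,-0.5],0,1],[[0.1,1.0,-1],0,1],[[0,0.6,-1],0,1],[[0,0.1,-1],0,1],[[0,0,-1],0,1],[[0,0,-1],0,1],[[0,0,-1],0,1],[[0,0,-0.5],0,1],[[0,0,0],0,1],[[0,0,0],0,1]]'

```text
time: 15.8
position: [0.5069, 0.3024, 0.1548]
tool_rot: [-0.671, 0.742, 0.001, -0.011]
ft_force: [-0.1, -0.2, -0.4]
grip_width: 0.0139
```

```bash
python3 st.py
```

```text
15.8 [0.5069 0.3024 0.1548] yaw -95.7 tilt [-0.019 -0.013 -1.   ] q [ 0.35  0.6   1.59 -0.01  0.97  2.03] F [-0.1 -0.2 -0.4] M [-0.02 -0.05 -0.01] 0.013905910570720256
```

carry_out --steps '[[[0.1,0.3,-0.6],0,1],[[0.1,0.1,-1],0,1],[[0,0,-1],0,1],[[0,0,-1],0,1],[[0,0,-1],0,1],[[0,0,-1],0,1],[[0,0,-0.6],0,1],[[0,0,0],0,1],[[0,0,0],0,1]]'

```text
time: 16.7
position: [0.5094, 0.3068, 0.0874]
tool_rot: [-0.671, 0.742, 0.001, -0.011]
ft_force: [0.0, 0.4, -1.2]
grip_width: 0.0139
```

```bash
python3 st.py; python3 - <<'E'
from h import *
s=cams.camera('side')['pixels'][230:384,90:270,::-1]
cv2.imwrite('pics/c5.png',cv2.resize(s,(0,0),fx=3.6,fy=3.6,interpolation=2))
E
```

```text
16.7 [0.5094 0.3068 0.0874] yaw -95.7 tilt [-0.018 -0.013 -1.   ] q [ 0.36  0.71  1.61 -0.01  0.84  2.03] F [ 0.   0.4 -1.2] M [0.01 0.03 0.01] 0.013943171583080505
```

View pics/c5.png

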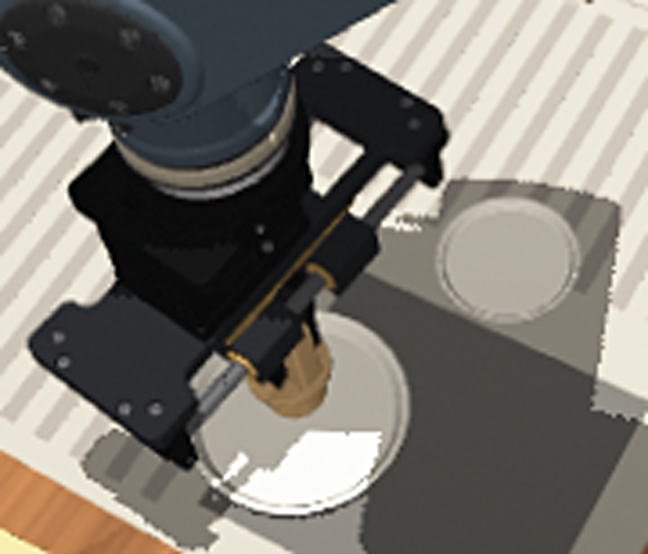

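The stopper hangs over the middle of the large dish (foot about (297,400), dish centre about (300,412)). Lowering gently.

carry_out --steps '[[[0,0,-0.4],0,1],[[0,0,-0.5],0,1],[[0,0,-0.4],0,1],[[0,0,-0.2],0,1],[[0,0,0],0,1],[[0,0,0],0,1]]'

```text
time: 17.35
position: [0.5103, 0.3071, 0.0726]
tool_rot: [-0.671, 0.742, 0.001, -0.009]
ft_force: [0.9, 0.2, -1.5]
grip_width: 0.0138
```

carry_out --steps '[[[0,0,-0.1],0,1],[[0,0,-0.1],0,1],[[0,0,-0.1],0,1]]'

```text
time: 17.65
position: [0.5106, 0.3073, 0.0698]
tool_rot: [-0.671, 0.742, 0.001, -0.009]
ft_force: [-0.2, -0.6, -0.9]
grip_width: 0.0135
```

carry_out --steps '[[[-0.1,0,-0.1],0,1],[[-0.1,0,-0.1],0,1]]'

```text
time: 17.85
position: [0.5087, 0.3073, 0.0677]
tool_rot: [-0.671, 0.742, 0.0, -0.009]
ft_force: [-0.4, -0.3, 0.8]
grip_width: 0.0133
```

carry_out --steps '[[[0,0,-0.1],0,1]]'

```text
time: 17.95
position: [0.5084, 0.3073, 0.0666]
tool_rot: [-0.671, 0.742, 0.001, -0.009]
ft_force: [0.4, 1.0, -0.0]
grip_width: 0.0134
```

carry_out --steps '[[[0,0,-0.1],0,1]]'

```text
time: 18.05
position: [0.5084, 0.3073, 0.0655]
tool_rot: [-0.671, 0.742, 0.0, -0.009]
ft_force: [0.2, -0.5, -0.5]
grip_width: 0.0134
```

carry_out --steps '[[[0,0,-0.1],0,1]]'

```text
time: 18.15
position: [0.5084, 0.3073, 0.0652]
tool_rot: [-0.671, 0.742, 0.0, -0.009]
ft_force: [-1.1, -0.5, 10.6]
grip_width: 0.0137
```

Contact at exactly the predicted height. Releasing.

carry_out --steps '[[[0,0,0],0,1],[[0,0,0],0,0.75],[[0,0,0],0,0.7],[[0,0,0],0,0.6],[[0,0,0],0,0.5],[[0,0,0],0,0.4],[[0,0,0],0,0.3],[[0,0,0],0,0.3]]'

```text
time: 18.95
position: [0.5088, 0.3074, 0.0652]
tool_rot: [-0.671, 0.742, 0.0, -0.009]
ft_force: [0.1, 0.2, -0.9]
grip_width: 0.0564
```

```bash
python3 st.py
```

```text
18.95 [0.5088 0.3074 0.0652] yaw -95.7 tilt [-0.013 -0.011 -1.   ] q [ 0.36  0.74  1.63 -0.01  0.79  2.04] F [ 0.1  0.2 -0.9] M [0.02 0.02 0.  ] 0.05642051979588599
```

carry_out --steps '[[[0,0,0.5],0,0.3],[[0,0,1],0,0.3],[[0,0,1.5],0,0.3],[[0,0,2],0,0.3],[[0,0,2],0,0.3],[[0,0,2],0,0.3],[[0,0,2],0,0.3],[[0,0,1],0,0.3]]'

```text
time: 19.75
position: [0.5075, 0.3069, 0.1929]
tool_rot: [-0.671, 0.742, 0.001, -0.009]
ft_force: [1.0, 0.8, 0.3]
grip_width: 0.0611
```

carry_out --steps '[[[-1,-3,1],0,0.3],[[-1,-4,1],0,0.3],[[0,-4,0],0,0.3],[[0,-4,0],0,0.3],[[0,-3,0],0,0.3],[[0,-1,0],0,0.3],[[0,0,0],0,0.3],[[0,0,0],0,0.3]]'

```text
time: 20.55
position: [0.4873, 0.1133, 0.219]
tool_rot: [-0.672, 0.741, -0.002, -0.004]
ft_force: [-0.0, 1.0, -0.1]
grip_width: 0.0608
```

```bash
python3 st.py; python3 - <<'E'
from h import *
c=snap('side','s6'); print(c['pixels'].shape); print(proj(c,[.508,.307,.056]),proj(c,[.508,.307,.006]),proj(c,[.508,.307,.1]))
E
```

```text
20.55 [0.4873 0.1133 0.219 ] yaw -95.6 tilt [-0.003 -0.008 -1.   ] q [ 0.01  0.4   1.77 -0.01  0.98  1.68] F [-0.   1.  -0.1] M [ 0.03  0.04 -0.05] 0.060837681799537
(384, 512, 3)
[169.33250859 331.7763456 ] [173.06425123 344.78812949] [165.76762627 319.19468913]
```

View pics/s6.png

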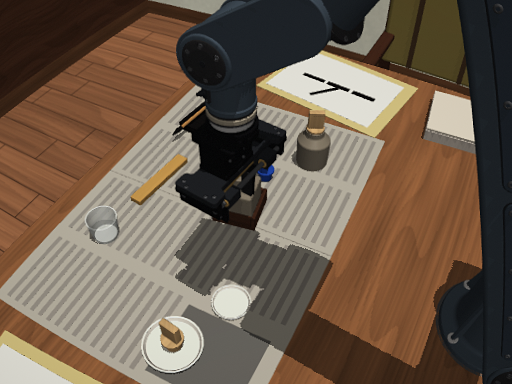

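The stopper stands upright at (172,335) in the middle of the large dish, and the arm touches nothing. The bottle is partly hidden behind the gripper, but it was seated in the earlier view after the stopper came out.

```bash
python3 -c "
from rig import robot; print(robot.hand_in())"
```

```text
the job is handed in; nothing more can be done
None
```

The stopper is out of the square bottle and stands upright, foot down, in the middle of the large white dish. The gripper has let go and backed away, and I handed in at about 20.6 s.

- **Loosening:** I gripped the wing at 58 N and twisted it to and fro, mostly through 50–80°. Each twist eased it up 2–3 mm per radian. The pull read about 5 N or less at the end of each call, under the bottle's lowest weight of 6 N. I lifted straight only after about 25 mm of rise, once the force had dropped to zero.
- **Placing:** The foot touched the dish at the predicted height, with a peak contact of about 11 N.
- **Last checks:** The final side view shows the stopper upright, and its place in the picture agrees with the dish centre I had worked out. The force on the hand was near zero.
- **Not confirmed at the end:** The gripper partly hid the square bottle in the last view. The earlier view, just after the stopper came out, showed it fully down in its well, and nothing touched it afterwards.
- **Disagreements:** The two cameras differed by about 3 mm on the dish centre in y and about 3° on the wing's yaw. I used values in between. The arm also overshot or drifted by several mm on some faster moves, which I corrected.

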